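Lay a carver's place at the workshop table

ROBOT

A 7-joint arm with a two-finger parallel gripper is mounted at the origin on the work surface. World frame = base frame: x ahead of the robot, y to its left, z up, the work surface at z = 0. Lengths are in m, angles in rad, forces in N, time in s.
With the tool pointing down it reaches from about 0.35 to 0.9 m from the base axis. Payload 8.1 kg.
Tool frame: the origin (TCP) lies at the very end of the fingers, on their centre line; the grasp point (between the pads) lies grip_point_offset behind it (grip_point_offset is the distance from the TCP to the grasp point, in m); z points along the fingers, y is the line along which they close (so a half turn about z gives the same grasp; the last joint's range is limited). The gripper opens to 85 mm and grips with 20 to 120 N. Pads are 22 mm wide; open, the fingers measure 114 mm over their backs; the gripper's body (76 mm by 85 mm) begins 54 mm behind the grasp point. The pads swing forward as they close: fully open they stand 13 mm farther back than shut.
Start: joints at [-1.23, 0.434, 0.025, 1.573, -0.012, 1.134, -0.075], TCP at [0.268, 0.564, 0.231] pointing down, gripper open.
Joint ranges: [-2.62, 2.62], [-0.44, 2.09], [-1.27, 1.32], [0.08, 2.57], [-1.32, 4.46], [0.12, 2], [-2.74, 2.74]. Speed limits (rad/s): [2.22, 2.22, 3.01, 3.01, 3.14, 3.14, 3.14].

INTERFACE

Orientations are given as a rotation vector (axis times angle).
In Python, from bench import * gives the robot as it stands. The module is installed in compiled form; this text tells all that it offers.
- The arm moves only by the tool play_rows, never from a script. Its arguments are lists of equal length, an entry for each row: "travel": the shift along the world's x, y, z scaled (see below), a list of three; "rotation": the turn, a rotation vector about the world's x, y, z scaled (see below), a list of three; "claw": the opening in per cent of the stroke, from 0 (shut) to 100 (fully open). In form: {"travel": [[tx, ty, tz], ...], "rotation": [[rx, ry, rz], ...], "claw": [claw, ...]}. A call has 1 to 10 rows; each row is the pose to reach, as a shift and turn from the pose commanded when the call began; what a row does not reach only later rows make up. The controller multiplies each number of a shift by 1 m and each number of a turn by 90 degrees. A row lasts 1/10 s, in which the tool goes at most 50 mm and 8.59 degrees, less where a joint would pass 70% of its speed; a pose out of reach is approached as far as the arm can. A call with a number of a shift or a turn outside -1 to 1 is refused whole. A call with a gripper value outside its range is refused whole. The fingers move at their own pace and stop on an object; "squeeze" is the grip in N (left out, the last holds). Time passes only in rows, so rows that repeat a pose let the fingers close. It gives the time, the measured TCP pose, the force, the opening and the grip force at its end, in the units of the state.
- get_state(): the state, without advancing time (a new reading comes with each control period).
- snapshot(name): name is "side" or "top"; returns the picture (400x640x3 uint8, blue, green, red); there is no depth.
- calibration(name): a dict with "fx", "fy", "cx", "cy" (pixels), "R" (3x3) and "t" (3): a world point X has camera coordinates R X + t. Camera axes: x right, y down, z forward; pixel columns grow to the right and rows downward; lengths in m; the calibration is good to about 2 mm. A picture is of the moment at which its call begins. calibration takes no time and is no camera call.
- hand_in(): hands the job in; it is judged then, once.
Trained networks look in the newest picture that a camera, given by its name, has taken for a name from the list of things; names that differ only in an ending like _2 or _b are one class to them, and where a whole thing is asked for, a point or a joint stands for the part that bears it (a point fixed in the world has none). Each returns a list of dicts, best first, with "conf" (0 to 1); they miss things now and then, are a little off and sometimes report something else, mostly with a low value. They report only what shows in the picture. A call takes as long as a camera call. They do not tell look-alikes from the thing itself.
- spot_in(camera, target): "extent" ([left, top, width, height] in pixels, round what is visible of it).
- place_of(camera, target): "location" ([row, column] in pixels: a listed point, or the origin of a listed thing).
The state is a dict: "clock": time; "q": joint angles; "qvel": joint speeds; "joint_torque": joint torques, N m; "eef_pos": TCP position; "orientation": TCP orientation; "contact_force": force on the tool from outside, world axes, zero at the start; "torque": the same for the moment, N m; "width": finger opening in m; "grip_force": force on a finger pad.
Only numpy, scipy, OpenCV 4.12 (cv2) and the standard library are available. Lean on these libraries where they do the work, as an engineer would, in place of code of your own. Each camera call takes 0.05 s, during which the arm holds its last target. There are 200 camera calls.

TASK

Lay this place for the next carver, who sits on the robot's side of the green mat: stand the bare-wood horse in the middle of the mat, lengthwise front to back, with the brush lying on the mat on its paint-card side and the knife on its other side, each midway between the horse's flank and the mat's edge, centred front to back, parallel to the horse, bristles and blade pointing away from the robot. Put the closed cup of red paint in the middle of its white card, and set the glass jar gently upright in the middle of the cork coaster. Leave the finished red horse where it is.

Things in the scene. Friction and masses are not known exactly. Their poses are not given: they have to be found in the camera images.
- horse: carved horse of bare pale wood, loose, 60 g, on four legs: 84 mm long, 26 mm wide, 70 mm high at the ears. Origin: under the belly at foot level, mid-width; +x to the head, z up. Trunk 26 mm wide, x = -34 to +18 mm, 22 to 48 mm high; neck and head rise forward of x = +8 mm. Grip across the width at about x = -8 mm, 38 mm up. When laid the head may point to or from the robot.
- knife: short carving knife lying flat, loose, 70 g: brown wooden handle 100 mm long, 22 mm wide, 18 mm thick, then a steel blade; 145 mm overall. Origin: underside, middle of the overall length; +x towards the blade's point, z up. The handle spans x = -72 to +28 mm. Grip it across the handle (along its y) at about x = -15 mm.
- brush: paint brush lying flat, loose, 30 g: black handle 12 mm wide and 12 mm thick with flattened sides, aluminium ferrule, ginger bristles; 150 mm overall. Origin: underside, middle of the overall length; +x towards the bristles, z up. The handle spans x = -75 to +20 mm. Grip it across the handle (along its y) at about x = -15 mm.
- cup: small round portion cup of red paint with a pale rim and lid, closed, loose, 50 g: 34 mm high, 49 mm across the rim (the top 6 mm), tapering from 46 mm below the rim to 38 mm at the foot. Origin: centre of the underside, z up.
- jar: empty dark brown paint-stained glass jar, upright, loose, 0.11 to 0.22 kg: 68 mm high, body 56 mm across up to 30 mm high, waist 46 mm, mouth collar 52 mm across from 53 mm up to the top. Origin: centre of the underside, z up. Grip it round the collar, about 58 mm up.
- mat: green cutting mat with a pale grid, fixed flat on the table, 3 mm thick, 160 mm front to back (its x) and 240 mm wide (its y). Origin: centre of its underside, on the table; +x away from the robot, +y to the robot's left. The middle line of a tool laid midway between the horse's flank and the mat's edge is 67 mm from the mat's middle line.
- card: white paint card with two red bars, fixed flat on the table on one side of the mat (left or right, it varies), 64 mm (x) by 80 mm (y), 2 mm thick. Origin: centre of its underside.
- coaster: round cork coaster, fixed flat on the table on the other side of the mat from the card, 84 mm across, 4 mm thick. Origin: centre of its underside.
- red_horse: finished red-painted horse with a yellow and green saddle, loose, same shape, size and frame as the bare-wood horse; to be left alone. (Also left alone, well clear of the work at about 0.8 m ahead of the robot: a phone lying flat, and a closed jar of blue paint, 75 mm high, 0.3 m to the right.)
Mind the look-alikes: they are no part of the job. Several things look just like the brush: the one meant starts farthest to the robot's right.

How it is judged:
By the outcome, as a careful person would: the job done as asked, in the order asked, and still so for the second after the job is handed in, with the robot touching nothing.
It also fails if it takes over 128 s, if anything falls off the work surface, if the arm or the gripper's body presses on something with over 40 N, if the wrist force passes 120 N, or if a joint passes its speed limit or range.

## Working session

There is one attempt and no reset: what is moved stays moved. The work goes in short steps, Python scripts to look and compute and a tool call to move; the robot and the scene stay as the last step left them, time stands still between calls to the robot, and variables do not carry over. Pictures are saved under pics/ and viewed, at most 14 in all, crops included, and the job is handed in when it is done.

Besides the shell and the picture viewer there is one more tool, called after "Emit:" by a JSON object that holds its "fn" and its "kwargs". play_rows: Moves the arm, as the interface text tells. Its arguments: {"type":"object","properties":{"travel":{"type":"array","items":{"type":"array","items":{"type":"number","minimum":-1,"maximum":1}}},"rotation":{"type":"array","items":{"type":"array","items":{"type":"number","minimum":-1,"maximum":1}}},"claw":{"type":"array","items":{"type":"number"}},"squeeze":{"type":"number"}},"required":["travel","rotation","claw"]}

```bash
mkdir -p pics; cat > h.py <<'E'
from bench import *
import numpy as np, cv2
def ray(cam,row,col):
    c=calibration(cam);R=np.array(c["R"]);t=np.array(c["t"])
    d=R.T@np.array([(col-c["cx"])/c["fx"],(row-c["cy"])/c["fy"],1]);return -R.T@t,d
def at(cam,row,col,z):
    o,d=ray(cam,row,col);return o+d*(z-o[2])/d[2]
def px(cam,X):
    c=calibration(cam);p=np.array(c["R"])@np.array(X)+np.array(c["t"])
    return c["fy"]*p[1]/p[2]+c["cy"],c["fx"]*p[0]/p[2]+c["cx"]
E
python3 - <<'E'
from h import *
np.set_printoptions(precision=3,suppress=True)
for n in("top","side"):
    im=snapshot(n);cv2.imwrite(f"pics/{n}0.png",im)
    print(n,"cam at",ray(n,200,320)[0],ray(n,200,320)[1])
    for k in["horse","knife","brush","cup","jar","mat","card","coaster","red_horse"]:
        for r in place_of(n,k)[:5]:
            print(k,round(r["conf"],2),np.round(r["location"]),at(n,*r["location"],0.0))
s=get_state();print(s)
E
```

```text
top cam at [0.416 0.011 1.154] [ 0.165 -0.021 -0.986]
horse 0.97 [276. 469.] [ 0.432 -0.374  0.   ]
horse 0.31 [254. 306.] [0.477 0.017 0.   ]
knife 0.92 [165. 266.] [0.694 0.123 0.   ]
brush 0.77 [174. 369.] [ 0.675 -0.133  0.   ]
brush 0.64 [124. 220.] [0.796 0.241 0.   ]
brush 0.58 [198. 171.] [0.605 0.35  0.   ]
cup 0.93 [196. 174.] [0.609 0.343 0.   ]
jar 0.56 [259. 154.] [0.457 0.381 0.   ]
mat 0.93 [253. 309.] [0.478 0.011 0.   ]
card 0.74 [267. 233.] [0.442 0.192 0.   ]
coaster 0.67 [247. 379.] [ 0.497 -0.158  0.   ]
red_horse 0.56 [210. 449.] [ 0.59  -0.331  0.   ]
side cam at [ 0.325 -0.756  0.504] [ 0.323  0.814 -0.482]
horse 0.92 [348. 298.] [ 0.435 -0.36   0.   ]
knife 0.63 [195. 327.] [0.692 0.113 0.   ]
brush 0.58 [241. 362.] [ 0.675 -0.135  0.   ]
brush 0.46 [172. 340.] [0.797 0.243 0.   ]
cup 0.49 [172. 278.] [0.61  0.334 0.   ]
jar 0.76 [173. 231.] [0.461 0.393 0.   ]
mat 0.78 [227. 264.] [0.478 0.021 0.   ]
card 0.65 [200. 237.] [0.443 0.198 0.   ]
coaster 0.86 [268. 293.] [ 0.494 -0.162  0.   ]
red_horse 0.72 [303. 372.] [ 0.598 -0.32   0.   ]
{'clock': 1.0, 'q': array([-1.23 ,  0.434,  0.025,  1.573, -0.012,  1.134, -0.075]), 'qvel': array([ 0.002, -0.   , -0.001,  0.001, -0.001, -0.001, -0.001]), 'joint_torque': array([ -0.   , -67.031,   1.024, -31.655,   0.016,   0.003,  -0.   ]), 'eef_pos': array([0.268, 0.564, 0.231]), 'orientation': array([0.691, 3.065, 0.   ]), 'contact_force': array([-1.347, -0.435,  0.172]), 'torque': array([ 0.04 , -0.006,  0.012]), 'grip_force': 0.0, 'width': 0.08531554185798806}
```

View pics/top0.png

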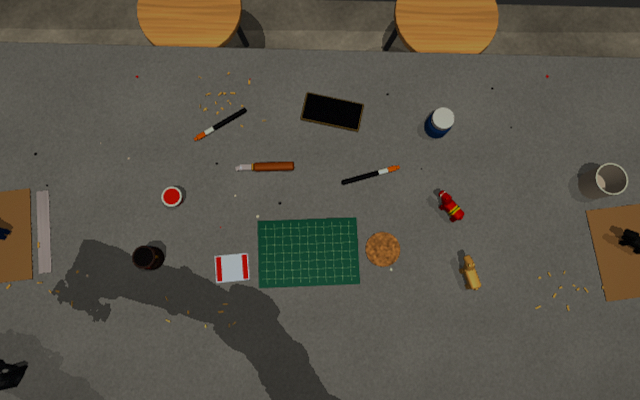

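View pics/side0.png

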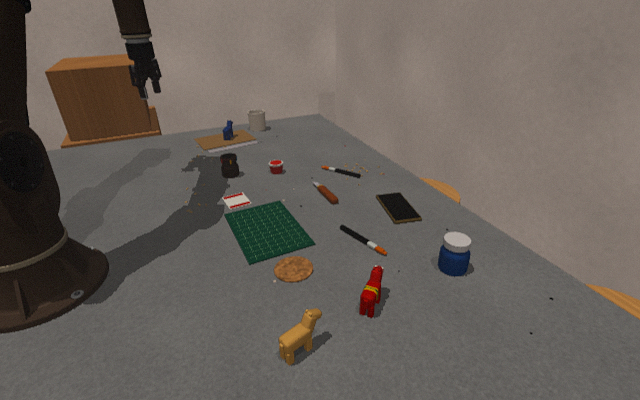

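Top view: the bare horse is at (col 470, row 274), red horse (451,207), knife (268,167) with its blade to the left, cup (172,197), jar (148,257), card (232,267), mat (308,253) and coaster (382,249).

Brush candidates: A at (col 370, row 175) and B at (220,124). A is farther right (y≈-0.13 against +0.24), so A is the one meant. I'll confirm that in a crop and measure the axes.

```bash
cat > m.py <<'E'
from h import *
np.set_printoptions(precision=4,suppress=True)
im=cv2.imread("pics/top0.png");hsv=cv2.cvtColor(im,cv2.COLOR_BGR2HSV);H,S,V=[hsv[...,i].astype(int) for i in range(3)]
def rect(nm,mask,win,z):
    m=np.zeros(mask.shape,np.uint8);c0,r0,c1,r1=win;m[r0:r1,c0:c1]=mask[r0:r1,c0:c1]*255
    n,l,st,_=cv2.connectedComponentsWithStats(m);k=1+np.argmax(st[1:,4]);m=(l==k)
    rr,cc=np.nonzero(m);P=np.array([at("top",r,c,z)[:2] for r,c in zip(rr,cc)])
    b=cv2.minAreaRect((P*1000).astype(np.float32));u,s,vt=np.linalg.svd(P-P.mean(0),full_matrices=False)
    print(nm,len(P),"mean",P.mean(0),"rect",np.round(b[0],1),np.round(b[1],1),round(b[2],1),"axis deg",np.degrees(np.arctan2(vt[0,1],vt[0,0])))
rect("mat",(H>60)&(H<95)&(S>80),(245,205,370,300),.003)
rect("card",((V>120)&(S<60))|((S>150)&((H<8)|(H>172))&(V>100)),(205,245,257,292),.002)
rect("coaster",(H>5)&(H<25)&(S>90)&(V>60),(360,225,405,272),.004)
rect("cuptop",((S>120)&((H<8)|(H>172)))|(V>130),(155,180,190,215),.034)
rect("knifehandle",(H>3)&(H<20)&(S>120),(225,150,305,180),.014)
rect("knifeall",((H>3)&(H<20)&(S>120))|(V>120),(225,150,305,180),.009)
rect("brushblack",(V<38),(335,155,405,192),.01)
rect("bristle",(H>5)&(H<20)&(S>120),(380,155,405,192),.008)
rect("horse",(H>10)&(H<28)&(S>100)&(V>70),(450,245,490,300),.04)
rect("jar",(V<40),(130,240,166,271),.06)
print(V[150:195:8,345:400:6])
W=lambda c:cv2.resize(im[c[1]:c[3],c[0]:c[2]],(400,300),interpolation=cv2.INTER_CUBIC)
cv2.imwrite("pics/crop1.png",np.vstack([np.hstack([W((330,145,410,205)),W((430,240,510,300))]),np.hstack([W((225,137,305,197)),W((120,200,200,260+0))])]))
E
python3 m.py
```

```text
Traceback (most recent call last):
  File "m.py", line 10, in <module>
    rect("mat",(H>60)&(H<95)&(S>80),(245,205,370,300),.003)
    ~~~~^^^^^^^^^^^^^^^^^^^^^^^^^^^^^^^^^^^^^^^^^^^^^^^^^^^
  File "m.py", line 7, in rect
    rr,cc=np.nonzero(m);P=np.array([at("top",r,c,z)[:2] for r,c in zip(rr,cc)])
                                    ~~^^^^^^^^^^^^^
  File "h.py", line 7, in at
    o,d=ray(cam,row,col);return o+d*(z-o[2])/d[2]
        ~~~^^^^^^^^^^^^^
  File "h.py", line 4, in ray
    c=calibration(cam);R=np.array(c["R"]);t=np.array(c["t"])
ValueError: time passes only in moves, steps and waits
```

```bash
python3 - <<'E'
s=open('h.py').read().replace("def ray","_c={}\ndef cal(n):\n    if n not in _c:_c[n]=calibration(n)\n    return _c[n]\ndef ray",1).replace("c=calibration(cam)","c=cal(cam)")
open('h.py','w').write(s)
E
python3 m.py
```

```text
mat 6636 mean [0.4803 0.0135] rect [481.3  13.3] [159.2 239.6] 3.5 axis deg 93.62946652652073
card 882 mean [0.4403 0.1944] rect [440.3 194.2] [65.  81.5] 6.9 axis deg 94.4160139686056
coaster 971 mean [ 0.4919 -0.1656] rect [ 491.8 -164.9] [81.4 82.3] 1.2 axis deg 149.78987096346228
cuptop 322 mean [0.6041 0.3407] rect [604.6 339.9] [43.4 50.4] 1.3 axis deg -114.57585820567748
knifehandle 360 mean [0.6876 0.1039] rect [687.9 105.7] [ 20.1 103. ] 1.3 axis deg -87.54079842751115
knifeall 446 mean [0.6882 0.118 ] rect [688.6 125.7] [ 20.2 142.6] 1.3 axis deg -87.39095465940044
brushblack 173 mean [ 0.6651 -0.1099] rect [ 665.3 -110.2] [11.5 92.3] 17.0 axis deg -73.04525506151998
bristle 62 mean [ 0.691  -0.1922] rect [ 691.6 -192.9] [13.5 29.9] 20.0 axis deg -72.80328833635302
horse 351 mean [ 0.4375 -0.3658] rect [ 440.2 -364.8] [79.8 30.1] 12.4 axis deg -166.87167772307242
jar 622 mean [0.4579 0.3753] rect [457.9 374.9] [71.7 53.8] 81.1 axis deg -95.5965968901121
[[ 89  96  96  93  94  98 102  96  97  96]
 [ 97  91  95  95  96  94  94  96  94  96]
 [ 93  96  93  93  90  96  93  90 155 120]
 [ 94  97  95  36   7   7 106  92  97  99]
 [ 16  17  99  95  92  87  94  92  95  99]
 [102  94  93  91  94  95  93  94 102  98]]
```

View pics/crop1.png

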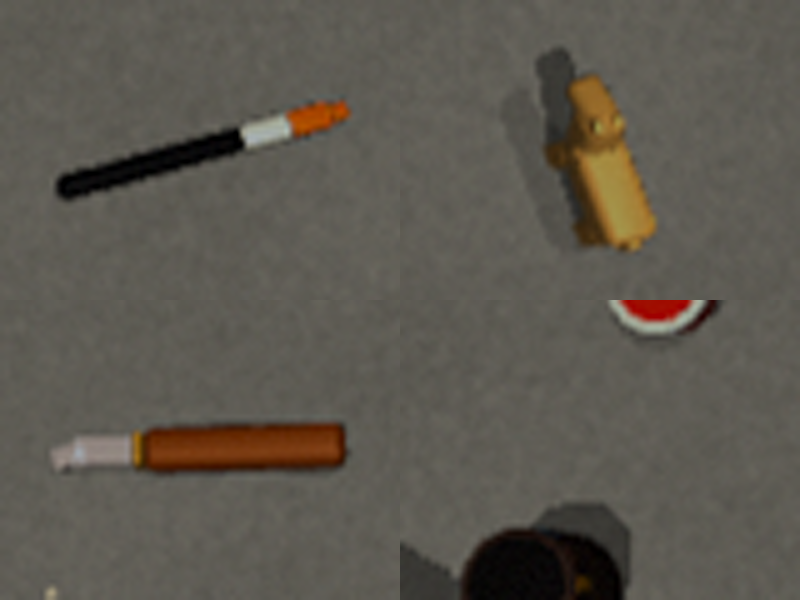

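Crop: the top-left panel shows brush A, with a black handle (crop 65–240), white ferrule and orange bristles pointing right. It is the rightmost brush-like thing, so it is confirmed. The horse's head points up (crop 590,85). The knife's blade points left. Next I fit the horse pose and check the grip offset.

```bash
cat > hf.py <<'E'
from h import *
from scipy.optimize import minimize
B=[(-34,18,-13,13,22,48),(8,28,-9,9,44,62),(18,44,-9,9,50,64),(-33,-21,-13,13,0,24),(6,18,-13,13,0,24)]
V=[np.array([[x,y,z] for x in b[:2] for y in b[2:4] for z in b[4:]])/1000 for b in B]
def sil(cam,x,y,a,z0=0):
    c=cal(cam);R=np.array(c["R"]);t=np.array(c["t"]);m=np.zeros((1600,2560),np.uint8)
    Q=np.array([[np.cos(a),-np.sin(a),0],[np.sin(a),np.cos(a),0],[0,0,1]])
    for v in V:
        p=(v@Q.T+[x,y,z0])@R.T+t;u=np.c_[c["fx"]*p[:,0]/p[:,2]+c["cx"],c["fy"]*p[:,1]/p[:,2]+c["cy"]]
        cv2.fillConvexPoly(m,cv2.convexHull(np.round(u*4+1.5).astype(np.int32)),1)
    return m>0
def mask(im,r,c,w=35):
    h=cv2.cvtColor(im,cv2.COLOR_BGR2HSV).astype(int);m=(h[...,0]>9)&(h[...,0]<30)&(h[...,1]>90)&(h[...,2]>30)
    k=np.zeros_like(m);k[max(0,r-w):r+w,max(0,c-w):c+w]=1;m=(m&k).astype(np.uint8)
    n,l,s,_=cv2.connectedComponentsWithStats(m);m=(l==1+np.argmax(s[1:,4]))
    return cv2.resize(m.astype(np.uint8),None,fx=4,fy=4,interpolation=cv2.INTER_NEAREST)>0
def fit(ims,p0,z0=0):
    ms={}
    for n,im in ims.items():
        r,c=px(n,[p0[0],p0[1],.035+z0]);ms[n]=mask(im,int(r),int(c))
    f=lambda p:sum(1-(s&m).sum()/(s|m).sum() for n,m in ms.items() for s in[sil(n,p[0]/1e3,p[1]/1e3,np.radians(p[2]),z0)])
    best=None
    for d in(-8,8):
        q=np.array([p0[0]*1e3,p0[1]*1e3,np.degrees(p0[2])+d])
        r=minimize(f,q,method="Nelder-Mead",options=dict(initial_simplex=[q,q+[8,0,0],q+[0,8,0],q+[0,0,8]],maxiter=120))
        if best is None or r.fun<best.fun:best=r
    return best.x,best.fun
E
python3 - <<'E'
from hf import *
import bench
print([ (k,getattr(bench,k)) for k in dir(bench) if not k.startswith("_") and not callable(getattr(bench,k))])
T=cv2.imread("pics/top0.png");S=cv2.imread("pics/side0.png")
print(fit({"top":T,"side":S},(.434,-.367,.3)));print(fit({"top":T},(.434,-.367,.3)));print(fit({"side":S},(.434,-.367,.3)))
E
```

```text
[('grip_point_offset', 0.0187)]
(array([ 436.85966064, -364.27161877,   21.27037348]), np.float64(0.29337194457604987))
(array([ 436.48028125, -364.80418748,   21.20159077]), np.float64(0.1318870947861457))
(array([ 437.17494968, -363.47635969,   20.27034547]), np.float64(0.1578422031668255))
```

Emit:
{"fn": "play_rows", "kwargs": {"travel": [[0.05, -0.2, 0.05], [0.1, -0.4, 0.05], [0.15, -0.6, 0.05], [0.15, -0.8, 0.05], [0.158, -0.9, 0.0], [0.158, -0.934, 0.0], [0.158, -0.934, 0], [0.158, -0.934, 0], [0.158, -0.934, 0], [0.158, -0.934, 0]], "rotation": [[0, 0, -0.1], [0, 0, -0.2], [0, 0, -0.3], [0, 0, -0.4], [0, 0, -0.5], [0, 0, -0.6], [0, 0, -0.7], [0, 0, -0.8], [0, 0, -0.9], [0, 0, -0.9]], "claw": [100, 100, 100, 100, 100, 100, 100, 100, 100, 100], "squeeze": 30}}

```text
clock: 2.0
eef_pos: [0.3585, 0.0732, 0.245]
orientation: [-2.521, -1.874, -0.002]
contact_force: [2.1, 0.4, -0.2]
width: 0.0855
grip_force: 0.0
```

Emit:
{"fn": "play_rows", "kwargs": {"travel": [[0.01, -0.05, -0.015], [0.02, -0.1, -0.015], [0.03, -0.15, -0.015], [0.04, -0.2, -0.015], [0.05, -0.25, -0.015], [0.06, -0.3, -0.015], [0.065, -0.345, -0.015], [0.07, -0.39, -0.015], [0.07, -0.43, -0.015], [0.07, -0.44, -0.015]], "rotation": [[0, 0, -0.09], [0, 0, -0.18], [0, 0, -0.27], [0, 0, -0.36], [0, 0, -0.45], [0, 0, -0.54], [0, 0, -0.58], [0, 0, -0.58], [0, 0, -0.58], [0, 0, -0.58]], "claw": [100, 100, 100, 100, 100, 100, 100, 100, 100, 100]}}

```text
clock: 3.0
eef_pos: [0.4271, -0.3699, 0.2299]
orientation: [3.086, 0.574, -0.002]
contact_force: [-0.5, 0.1, 0.1]
width: 0.085
grip_force: 0.0
```

Emit:
{"fn": "play_rows", "kwargs": {"travel": [[0.002, 0.003, -0.05], [0.002, 0.003, -0.1], [0.002, 0.003, -0.14], [0.002, 0.003, -0.175], [0.002, 0.003, -0.2], [0.002, 0.003, -0.209], [0.002, 0.003, -0.209], [0.002, 0.003, -0.209], [0.002, 0.003, -0.209], [0.002, 0.003, -0.209]], "rotation": [[0, 0, 0], [0, 0, 0], [0, 0, 0], [0, 0, 0], [0, 0, 0], [0, 0, 0], [0, 0, 0], [0, 0, 0], [0, 0, 0], [0, 0, 0]], "claw": [100, 100, 100, 100, 100, 100, 100, 15, 15, 15]}}

```text
clock: 4.0
eef_pos: [0.4313, -0.3623, 0.0219]
orientation: [3.086, 0.583, 0.003]
contact_force: [-0.5, -0.1, -0.1]
width: 0.044
grip_force: 0.0
```

Emit:
{"fn": "play_rows", "kwargs": {"travel": [[0, 0, 0], [0, 0, 0], [0, 0, 0], [0, 0, 0], [0, 0, 0]], "rotation": [[0, 0, 0], [0, 0, 0], [0, 0, 0], [0, 0, 0], [0, 0, 0]], "claw": [15, 15, 15, 15, 15]}}

```text
clock: 4.5
eef_pos: [0.431, -0.3622, 0.0215]
orientation: [3.087, 0.582, 0.002]
contact_force: [-0.3, 1.3, 6.4]
width: 0.0254
grip_force: 34.2
```

Emit:
{"fn": "play_rows", "kwargs": {"travel": [[0, 0, 0.03], [0, 0.01, 0.07], [0.005, 0.05, 0.09], [0.01, 0.095, 0.09], [0.02, 0.14, 0.09], [0.03, 0.185, 0.09], [0.035, 0.23, 0.09], [0.04, 0.275, 0.09], [0.045, 0.32, 0.09], [0.045, 0.36, 0.09]], "rotation": [[0, 0, 0], [0, 0, 0], [0, 0, -0.03], [0, 0, -0.06], [0, 0, -0.1], [0, 0, -0.14], [0, 0, -0.17], [0, 0, -0.198], [0, 0, -0.198], [0, 0, -0.198]], "claw": [15, 15, 15, 15, 15, 15, 15, 15, 15, 15]}}

```text
clock: 5.5
eef_pos: [0.4758, 0.0006, 0.1109]
orientation: [-3.14, -0.099, -0.001]
contact_force: [0.5, -0.4, 0.1]
width: 0.0256
grip_force: 33.4
```

Emit:
{"fn": "play_rows", "kwargs": {"travel": [[0, 0.015, 0], [0, 0.015, 0], [0, 0.015, 0]], "rotation": [[0, 0, 0], [0, 0, 0], [0, 0, 0]], "claw": [15, 15, 15]}}

```text
clock: 5.8
eef_pos: [0.4755, 0.0127, 0.1109]
orientation: [3.14, 0.098, 0.0]
contact_force: [-0.2, -0.9, -0.4]
width: 0.0253
grip_force: 33.4
```

Emit:
{"fn": "play_rows", "kwargs": {"travel": [[0.0005, 0, -0.04], [0.0005, 0, -0.065], [0.0005, 0, -0.078], [0.0005, 0, -0.082], [0.0005, 0, -0.082], [0.0005, 0, -0.082]], "rotation": [[0, 0, 0], [0, 0, 0], [0, 0, 0], [0, 0, 0], [0, 0, 0], [0, 0, 0]], "claw": [15, 15, 15, 15, 15, 15]}}

```text
clock: 6.4
eef_pos: [0.4767, 0.0126, 0.0296]
orientation: [-3.14, -0.096, -0.002]
contact_force: [-0.6, 1.1, -0.1]
width: 0.0255
grip_force: 33.4
```

Emit:
{"fn": "play_rows", "kwargs": {"travel": [[0, 0, -0.003], [0, 0, -0.005], [0, 0, -0.005], [0, 0, -0.005], [0, 0, -0.005], [0, 0, -0.005], [0, 0, -0.005], [0, 0, 0.03], [0, 0, 0.07], [0, 0, 0.11]], "rotation": [[0, 0, 0], [0, 0, 0], [0, 0, 0], [0, 0, 0], [0, 0, 0], [0, 0, 0], [0, 0, 0], [0, 0, 0], [0, 0, 0], [0, 0, 0]], "claw": [15, 15, 15, 15, 60, 60, 60, 60, 60, 60]}}

```text
clock: 7.4
eef_pos: [0.4754, 0.0127, 0.1398]
orientation: [3.139, 0.096, -0.002]
contact_force: [0.2, 1.1, 0.1]
width: 0.0509
grip_force: 0.0
```

Emit:
{"fn": "play_rows", "kwargs": {"travel": [[0.03, -0.02, 0.02], [0.06, -0.04, 0.02], [0.09, -0.06, 0.02], [0.12, -0.08, 0.02], [0.15, -0.1, 0.02], [0.17, -0.12, 0.02], [0.193, -0.135, 0], [0.193, -0.135, 0], [0.193, -0.135, 0], [0.193, -0.135, 0]], "rotation": [[0, 0, 0.09], [0, 0, 0.18], [0, 0, 0.27], [0, 0, 0.36], [0, 0, 0.45], [0, 0, 0.54], [0, 0, 0.63], [0, 0, 0.72], [0, 0, 0.81], [0, 0, 0.9]], "claw": [60, 60, 60, 60, 60, 60, 60, 60, 60, 60]}}

```text
clock: 8.4
eef_pos: [0.6687, -0.1222, 0.138]
orientation: [-2.318, -2.119, 0.001]
contact_force: [-0.4, 0.7, -0.3]
width: 0.0511
grip_force: 0.0
```

Emit:
{"fn": "play_rows", "kwargs": {"travel": [[0, 0, -0.03], [0, 0, -0.06], [0, 0, -0.06], [0, 0, -0.06], [0, 0, -0.06]], "rotation": [[0, 0, 0.09], [0, 0, 0.18], [0, 0, 0.25], [0, 0, 0.25], [0, 0, 0.25]], "claw": [60, 60, 60, 60, 60]}}

```text
clock: 8.9
eef_pos: [0.6693, -0.1222, 0.0791]
orientation: [1.872, 2.522, 0.001]
contact_force: [-0.7, -0.7, 0.7]
width: 0.0516
grip_force: 0.0
```

```bash
python3 - <<'E'
from hf import *
s=get_state();o=s["orientation"];print(s["eef_pos"],(2*np.degrees(np.arctan2(o[1],o[0]))-90+180)%360-180)
ims={n:snapshot(n) for n in("top","side")}
for n in ims:cv2.imwrite(f"pics/{n}1.png",ims[n])
print(fit(ims,(.4808,.0134,.06),.003),fit({"top":ims["top"]},(.4808,.0134,.06),.003))
E
```

```text
[ 0.66929749 -0.12218774  0.07906264] 16.842019648037677
(array([480.64377791,   9.01616872,  -2.49590373]), np.float64(1.0176048423046837)) (array([494.07884435,  -2.39162421, -19.5030374 ]), np.float64(0.7441570767588088))
```

```bash
python3 -c "
import cv2,numpy as np
a=cv2.imread('pics/top1.png')[190:310,230:390];b=cv2.imread('pics/side1.png')[190:310,200:360]
cv2.imwrite('pics/c2.png',cv2.resize(np.hstack([a,b]),(800,300),interpolation=cv2.INTER_CUBIC))"
```

```text
(no output)
```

View pics/c2.png

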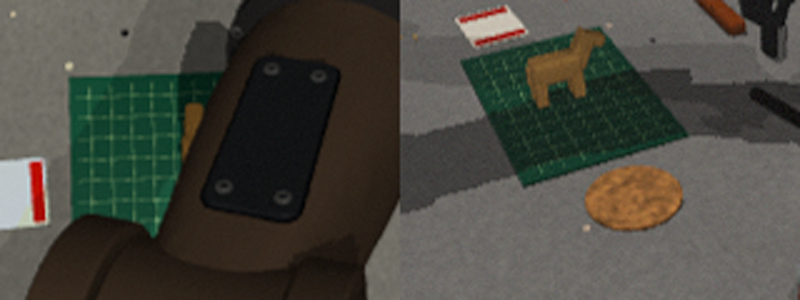

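The side crop shows the horse standing mid-mat (crop 560,75), with the arm covering it in the top view. On to the brush.

Emit:
{"fn": "play_rows", "kwargs": {"travel": [[0, 0, -0.04], [0, 0, -0.065], [0, 0, -0.074], [0, 0, -0.075], [0, 0, -0.075], [0, 0, -0.075], [0, 0, -0.075], [0, 0, -0.075], [0, 0, -0.075], [0, 0, -0.075]], "rotation": [[0, 0, 0], [0, 0, 0], [0, 0, 0], [0, 0, 0], [0, 0, 0], [0, 0, 0], [0, 0, 0], [0, 0, 0], [0, 0, 0], [0, 0, 0]], "claw": [60, 60, 60, 60, 60, 3, 3, 3, 3, 3]}}

```text
clock: 10.0
eef_pos: [0.6697, -0.122, 0.0049]
orientation: [1.867, 2.525, 0.002]
contact_force: [-1.5, 1.2, 7.6]
width: 0.011
grip_force: 31.0
```

Emit:
{"fn": "play_rows", "kwargs": {"travel": [[0, 0, 0], [0, 0, 0]], "rotation": [[0, 0, 0], [0, 0, 0]], "claw": [3, 3]}}

```text
clock: 10.2
eef_pos: [0.6697, -0.122, 0.0049]
orientation: [1.867, 2.525, 0.001]
contact_force: [-1.8, 0.9, 6.2]
width: 0.0109
grip_force: 31.0
```

Emit:
{"fn": "play_rows", "kwargs": {"travel": [[0, 0, 0.04], [0, 0, 0.09], [-0.02, 0.03, 0.12], [-0.05, 0.06, 0.12], [-0.08, 0.09, 0.12], [-0.11, 0.12, 0.12], [-0.14, 0.15, 0.12], [-0.17, 0.18, 0.12], [-0.2, 0.195, 0.12], [-0.208, 0.2014, 0.12]], "rotation": [[0, 0, 0], [0, 0, 0], [0, 0, 0.09], [0, 0, 0.18], [0, 0, 0.27], [0, 0, 0.36], [0, 0, 0.45], [0, 0, 0.54], [0, 0, 0.63], [0, 0, 0.72]], "claw": [3, 3, 3, 3, 3, 3, 3, 3, 3, 3]}}

```text
clock: 11.2
eef_pos: [0.4575, 0.0812, 0.1238]
orientation: [-0.209, -3.133, -0.0]
contact_force: [1.2, 0.0, 0.2]
width: 0.0109
grip_force: 30.2
```

Emit:
{"fn": "play_rows", "kwargs": {"travel": [[0, 0, 0], [0, 0, 0], [0, 0, 0], [0, 0, 0]], "rotation": [[0, 0, 0.08], [0, 0, 0.13], [0, 0, 0.13], [0, 0, 0.13]], "claw": [3, 3, 3, 3]}}

```text
clock: 11.6
eef_pos: [0.4611, 0.0793, 0.1239]
orientation: [-0.093, 3.14, 0.0]
contact_force: [0.2, 0.8, 0.3]
width: 0.0108
grip_force: 30.2
```

```bash
python3 - <<'E'
from hf import *
s=get_state();o=s["orientation"];print(s["eef_pos"],(2*np.degrees(np.arctan2(o[1],o[0]))-90+180)%360-180)
ims={n:snapshot(n) for n in("top","side")}
for n in ims:cv2.imwrite(f"pics/{n}2.png",ims[n])
a=ims['top'][190:310,230:390];b=ims['side'][150:270,200:360]
cv2.imwrite('pics/c3.png',cv2.resize(np.hstack([a,b]),(800,300),interpolation=cv2.INTER_CUBIC))
E
```

```text
[0.46111376 0.07931085 0.12387946] 93.37905934497371
```

View pics/c3.png

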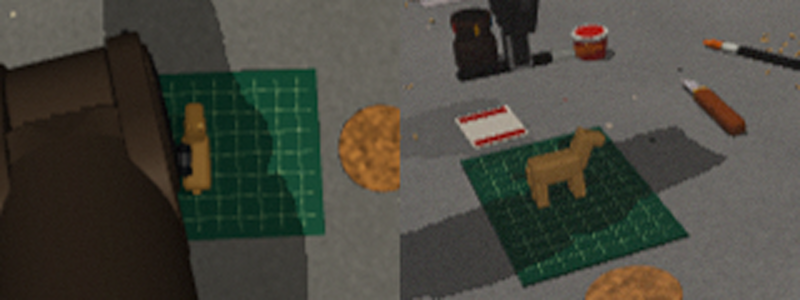

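The horse stands centred and lengthwise on the mat (top crop 195,150), and the gripper is above its left side. Now I lower the brush.

Emit:
{"fn": "play_rows", "kwargs": {"travel": [[0.0005, 0, -0.05], [0.0005, 0, -0.09], [0.0005, 0, -0.107], [0.0005, 0, -0.112], [0.0005, 0, -0.114], [0.0005, 0, -0.114], [0.0005, 0, -0.114], [0.0005, 0, -0.114]], "rotation": [[0, 0, 0], [0, 0, 0], [0, 0, 0], [0, 0, 0], [0, 0, 0], [0, 0, 0], [0, 0, 0], [0, 0, 0]], "claw": [3, 3, 3, 3, 3, 3, 3, 3]}}

```text
clock: 12.5
eef_pos: [0.4622, 0.0796, 0.0107]
orientation: [-0.097, 3.138, 0.001]
contact_force: [0.4, -0.5, -0.0]
width: 0.011
grip_force: 30.2
```

Emit:
{"fn": "play_rows", "kwargs": {"travel": [[0, 0, -0.0025], [0, 0, -0.0025], [0, 0, -0.0025], [0, 0, -0.0025], [0, 0, -0.0025], [0, 0, -0.0025], [0, 0, 0.02], [0, 0, 0.06], [0, 0, 0.1], [0, 0, 0.14]], "rotation": [[0, 0, 0], [0, 0, 0], [0, 0, 0], [0, 0, 0], [0, 0, 0], [0, 0, 0], [0, 0, 0], [0, 0, 0], [0, 0, 0], [0, 0, 0]], "claw": [3, 3, 3, 30, 30, 30, 30, 30, 30, 30]}}

```text
clock: 13.5
eef_pos: [0.461, 0.0793, 0.1511]
orientation: [0.097, -3.139, 0.0]
contact_force: [0.8, 0.9, -0.3]
width: 0.0254
grip_force: 0.0
```

Emit:
{"fn": "play_rows", "kwargs": {"travel": [[0.03, 0.005, 0], [0.07, 0.01, 0], [0.11, 0.015, 0], [0.15, 0.02, 0], [0.19, 0.025, 0], [0.22, 0.032, 0], [0.227, 0.032, -0.02], [0.227, 0.032, -0.05], [0.227, 0.032, -0.07], [0.227, 0.032, -0.07]], "rotation": [[0, 0, -0.09], [0, 0, -0.18], [0, 0, -0.27], [0, 0, -0.36], [0, 0, -0.45], [0, 0, -0.54], [0, 0, -0.63], [0, 0, -0.72], [0, 0, -0.81], [0, 0, -0.9]], "claw": [60, 60, 60, 60, 60, 60, 60, 60, 60, 60]}}

```text
clock: 14.5
eef_pos: [0.686, 0.1112, 0.0756]
orientation: [-1.97, -2.442, 0.008]
contact_force: [-0.1, -0.2, -0.2]
width: 0.0511
grip_force: 0.0
```

Emit:
{"fn": "play_rows", "kwargs": {"travel": [[0, 0, 0], [0, 0, 0], [0, 0, 0]], "rotation": [[0, 0, -0.07], [0, 0, -0.115], [0, 0, -0.115]], "claw": [60, 60, 60]}}

```text
clock: 14.8
eef_pos: [0.6882, 0.1117, 0.0792]
orientation: [-2.179, -2.263, 0.001]
contact_force: [0.5, -0.2, 0.2]
width: 0.0518
grip_force: 0.0
```

```bash
python3 - <<'E'
from hf import *
s=get_state();o=s["orientation"];print(s["eef_pos"],(2*np.degrees(np.arctan2(o[1],o[0]))-90+180)%360-180)
E
```

```text
[0.6881836  0.1116772  0.07918971] 2.155646627431338
```

Emit:
{"fn": "play_rows", "kwargs": {"travel": [[0, 0, -0.04], [0, 0, -0.063], [0, 0, -0.072], [0, 0, -0.073], [0, 0, -0.073], [0, 0, -0.073], [0, 0, -0.073], [0, 0, -0.073], [0, 0, -0.073], [0, 0, -0.073]], "rotation": [[0, 0, 0], [0, 0, 0], [0, 0, 0], [0, 0, 0], [0, 0, 0], [0, 0, 0], [0, 0, 0], [0, 0, 0], [0, 0, 0], [0, 0, 0]], "claw": [60, 60, 60, 60, 60, 12, 12, 12, 12, 12]}}

```text
clock: 15.8
eef_pos: [0.6894, 0.1116, 0.0081]
orientation: [2.178, 2.263, 0.003]
contact_force: [-0.7, -0.3, 6.6]
width: 0.021
grip_force: 30.4
```

Emit:
{"fn": "play_rows", "kwargs": {"travel": [[0, 0, 0], [0, 0, 0]], "rotation": [[0, 0, 0], [0, 0, 0]], "claw": [12, 12]}}

```text
clock: 16.0
eef_pos: [0.6894, 0.1116, 0.0081]
orientation: [2.178, 2.263, 0.003]
contact_force: [-1.3, -0.3, 6.5]
width: 0.0209
grip_force: 30.4
```

Emit:
{"fn": "play_rows", "kwargs": {"travel": [[0, 0, 0.04], [0, 0, 0.09], [-0.02, -0.02, 0.12], [-0.05, -0.04, 0.12], [-0.08, -0.06, 0.12], [-0.11, -0.08, 0.12], [-0.14, -0.1, 0.12], [-0.17, -0.13, 0.12], [-0.2, -0.15, 0.12], [-0.2195, -0.166, 0.12]], "rotation": [[0, 0, 0], [0, 0, 0], [0, 0, -0.09], [0, 0, -0.18], [0, 0, -0.27], [0, 0, -0.36], [0, 0, -0.45], [0, 0, -0.54], [0, 0, -0.63], [0, 0, -0.72]], "claw": [12, 12, 12, 12, 12, 12, 12, 12, 12, 12]}}

```text
clock: 17.0
eef_pos: [0.4666, -0.0557, 0.1269]
orientation: [-3.054, -0.732, 0.0]
contact_force: [-0.0, 0.2, -0.6]
width: 0.0209
grip_force: 29.7
```

Emit:
{"fn": "play_rows", "kwargs": {"travel": [[0, 0, 0], [0, 0, 0], [0, 0, 0], [0, 0, 0], [0, 0, 0]], "rotation": [[0, 0, -0.09], [0, 0, -0.18], [0, 0, -0.265], [0, 0, -0.265], [0, 0, -0.265]], "claw": [12, 12, 12, 12, 12]}}

```text
clock: 17.5
eef_pos: [0.469, -0.0544, 0.1268]
orientation: [3.14, 0.104, 0.0]
contact_force: [-0.7, 0.3, 0.3]
width: 0.0208
grip_force: 29.7
```

```bash
python3 - <<'E'
from hf import *
s=get_state();o=s["orientation"];print(s["eef_pos"],(2*np.degrees(np.arctan2(o[1],o[0]))-90+180)%360-180)
E
```

```text
[ 0.46904487 -0.05440633  0.12682954] -86.21283823130531
```

Emit:
{"fn": "play_rows", "kwargs": {"travel": [[0, 0, -0.05], [0, 0, -0.09], [0, 0, -0.107], [0, 0, -0.112], [0, 0, -0.114], [0, 0, -0.116], [0, 0, -0.116], [0, 0, -0.116]], "rotation": [[0, 0, 0], [0, 0, 0], [0, 0, 0], [0, 0, 0], [0, 0, 0], [0, 0, 0], [0, 0, 0], [0, 0, 0]], "claw": [12, 12, 12, 12, 12, 12, 12, 12]}}

```text
clock: 18.3
eef_pos: [0.4696, -0.0544, 0.0114]
orientation: [-3.14, -0.098, -0.002]
contact_force: [0.2, -0.2, -0.7]
width: 0.021
grip_force: 29.7
```

Emit:
{"fn": "play_rows", "kwargs": {"travel": [[0, 0, 0], [0, 0, 0], [0, 0, 0], [0, 0, 0.02], [0, 0, 0.06], [0, 0, 0.1], [0, 0, 0.14]], "rotation": [[0, 0, 0], [0, 0, 0], [0, 0, 0], [0, 0, 0], [0, 0, 0], [0, 0, 0], [0, 0, 0]], "claw": [42, 42, 42, 42, 42, 42, 42]}}

```text
clock: 19.0
eef_pos: [0.4685, -0.0548, 0.1521]
orientation: [3.14, 0.096, -0.002]
contact_force: [1.1, 1.1, 0.1]
width: 0.0359
grip_force: 0.0
```

Emit:
{"fn": "play_rows", "kwargs": {"travel": [[0.015, 0.045, 0], [0.03, 0.09, 0], [0.045, 0.135, 0], [0.06, 0.18, 0], [0.075, 0.225, 0], [0.09, 0.27, 0], [0.105, 0.315, 0], [0.12, 0.36, 0], [0.1365, 0.395, 0], [0.1365, 0.395, 0]], "rotation": [[0, 0, 0], [0, 0, 0], [0, 0, 0], [0, 0, 0], [0, 0, 0], [0, 0, 0], [0, 0, 0], [0, 0, 0], [0, 0, 0], [0, 0, 0]], "claw": [100, 100, 100, 100, 100, 100, 100, 100, 100, 100]}}

```text
clock: 20.0
eef_pos: [0.6054, 0.3474, 0.1492]
orientation: [-3.138, -0.11, 0.0]
contact_force: [-0.4, 0.7, -0.6]
width: 0.0853
grip_force: 0.0
```

```bash
python3 - <<'E'
from hf import *
s=get_state();print(s["eef_pos"],s["orientation"])
ims={n:snapshot(n) for n in("top","side")}
for n in ims:
    cv2.imwrite(f"pics/{n}3.png",ims[n])
    for k in["cup","jar","knife","brush","horse"]:
        for r in place_of(n,k)[:3]: print(n,k,round(r["conf"],2),at(n,*r["location"],0.003)[:2])
print(fit(ims,(.4808,.0134,.06),.003),fit({"top":ims["top"]},(.4808,.0134,.06),.003))
a=ims['top'][190:310,140:390]
cv2.imwrite('pics/c4.png',cv2.resize(a,(800,384),interpolation=cv2.INTER_CUBIC))
E
```

```text
[0.60540999 0.34744789 0.14924593] [-3.13835115e+00 -1.09963364e-01  2.04824275e-04]
top cup 0.82 [0.61000319 0.33967629]
top jar 0.93 [0.45750457 0.37597348]
top knife 0.92 [ 0.47443441 -0.05218867]
top brush 0.83 [0.47978432 0.08081313]
top horse 0.78 [0.48415834 0.01974739]
side cup 0.62 [0.6163457  0.33479786]
side jar 0.8 [0.46591257 0.40387418]
side knife 0.88 [ 0.4844062  -0.06460179]
side knife 0.19 [0.48367997 0.016299  ]
side brush 0.62 [0.47891155 0.07697659]
side brush 0.56 [0.81419344 0.24395509]
side brush 0.24 [0.48391827 0.02596602]
side horse 0.67 [0.4899517  0.02683424]
(array([481.47917746,  10.80662416,  -1.48931804]), np.float64(1.1579116983564293)) (array([480.8       ,  13.4       ,  -4.56225323]), np.float64(1.0))
```

View pics/c4.png

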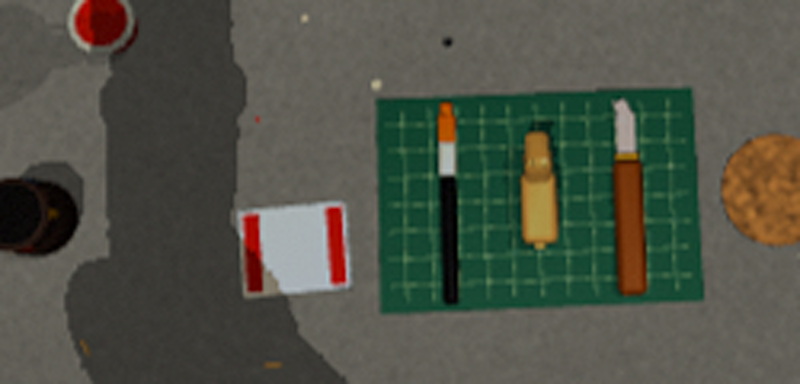

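View pics/side3.png

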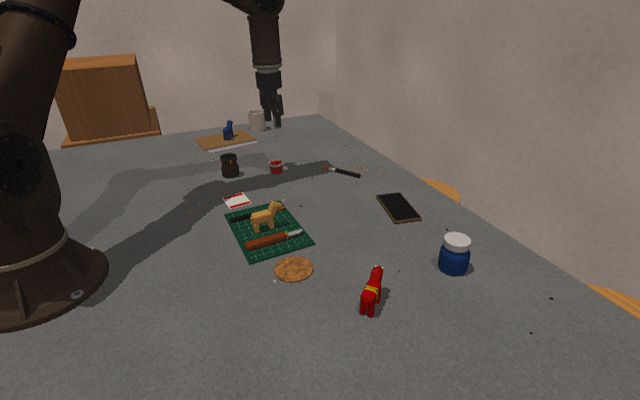

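Top crop: brush, horse and knife lie parallel and evenly spaced on the mat (crop columns 448, 540 and 628), and their lengths are centred on the mat. Next I check the arm's position in the whole top picture and measure the cup and jar.

```bash
python3 - <<'E'
from hf import *
for n in("top","side"):print(n,px(n,[.6054,.3474,.149]),px(n,[.605,.340,.034]),px(n,[.605,.340,0]))
im=cv2.imread("pics/top3.png");hsv=cv2.cvtColor(im,cv2.COLOR_BGR2HSV);H,S,V=[hsv[...,i].astype(int) for i in range(3)]
for nm,z,w in(("cup",.034,(155,180,195,215)),):
    m=(((S>120)&((H<8)|(H>172))&(V>110))|((V>120)&(S<60)));k=np.zeros_like(m);k[w[1]:w[3],w[0]:w[2]]=1
    rr,cc=np.nonzero(m&k);b=cv2.minAreaRect(np.array([at("top",r,c,z)[:2]*1000 for r,c in zip(rr,cc)],np.float32));print(b)
cv2.imwrite("pics/c5.png",cv2.resize(im[120:290,80:260],(720,600)[:2] and (636,600),interpolation=cv2.INTER_CUBIC))
E
```

```text
top (np.float64(186.27242181787946), np.float64(152.93134388654025)) (np.float64(195.8212187629486), np.float64(171.54214356809126)) (np.float64(198.2224813267244), np.float64(175.4604638860359))
side (np.float64(128.14277948674618), np.float64(272.199837416077)) (np.float64(162.31112791585377), np.float64(275.7475909198541)) (np.float64(171.63633621962663), np.float64(276.5909302323401))
((603.9771118164062, 356.634521484375), (43.47370529174805, 16.565916061401367), 4.145848751068115)
```

View pics/c5.png

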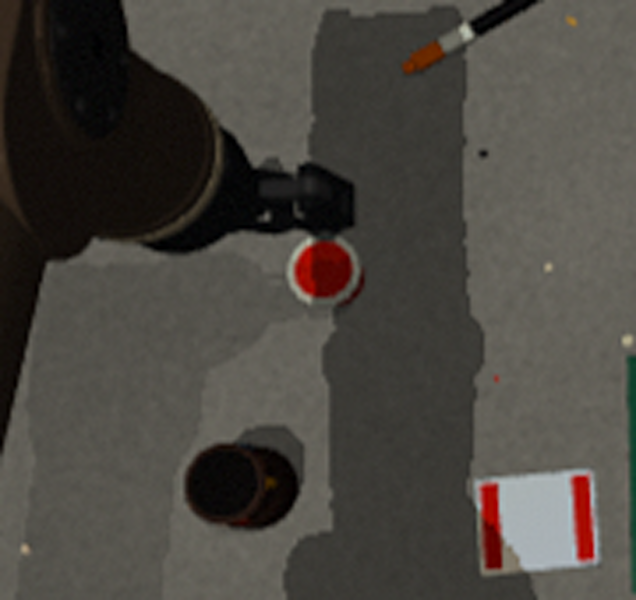

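The gripper tip is just beside the cup lid (crop 323,270 → col 171.4, row 196.4), so the cup is at (0.604, 0.340). The jar's mouth is at crop (226,484).

Emit:
{"fn": "play_rows", "kwargs": {"travel": [[0, -0.003, -0.02], [0, -0.007, -0.05], [0, -0.007, -0.075], [0, -0.007, -0.075], [0, -0.007, -0.075]], "rotation": [[0, 0, 0], [0, 0, 0], [0, 0, 0], [0, 0, 0], [0, 0, 0]], "claw": [100, 100, 100, 100, 100]}}

```text
clock: 21.1
eef_pos: [0.6056, 0.3334, 0.0762]
orientation: [3.14, 0.097, -0.0]
contact_force: [0.2, -0.1, 0.5]
width: 0.0858
grip_force: 0.0
```

```bash
python3 - <<'E'
from h import *
print(at("top",256.7,143.7,.068),at("top",256.7,143.7,.053))
E
```

```text
[0.45883073 0.38264348 0.068     ] [0.45942616 0.38777382 0.053     ]
```

Emit:
{"fn": "play_rows", "kwargs": {"travel": [[-0.0015, 0.0067, -0.01], [-0.0015, 0.0067, -0.035], [-0.0015, 0.0067, -0.055], [-0.0015, 0.0067, -0.066], [-0.0015, 0.0067, -0.066], [-0.0015, 0.0067, -0.066], [-0.0015, 0.0067, -0.066], [-0.0015, 0.0067, -0.066], [-0.0015, 0.0067, -0.066], [-0.0015, 0.0067, -0.066]], "rotation": [[0, 0, 0], [0, 0, 0], [0, 0, 0], [0, 0, 0], [0, 0, 0], [0, 0, 0], [0, 0, 0], [0, 0, 0], [0, 0, 0], [0, 0, 0]], "claw": [100, 100, 100, 100, 100, 40, 40, 40, 40, 40]}}

```text
clock: 22.1
eef_pos: [0.6048, 0.3403, 0.011]
orientation: [-3.139, -0.097, -0.002]
contact_force: [-0.7, 0.5, 5.2]
width: 0.0476
grip_force: 30.2
```

Emit:
{"fn": "play_rows", "kwargs": {"travel": [[0, 0, 0], [0, 0, 0]], "rotation": [[0, 0, 0], [0, 0, 0]], "claw": [40, 40]}}

```text
clock: 22.3
eef_pos: [0.6048, 0.3403, 0.0111]
orientation: [-3.139, -0.097, -0.002]
contact_force: [-0.9, -0.6, 5.5]
width: 0.0474
grip_force: 30.2
```

Emit:
{"fn": "play_rows", "kwargs": {"travel": [[0, 0, 0.03], [0, 0, 0.07], [-0.03, -0.03, 0.08], [-0.06, -0.06, 0.08], [-0.09, -0.09, 0.08], [-0.12, -0.11, 0.08], [-0.15, -0.13, 0.08], [-0.1645, -0.146, 0.08], [-0.1645, -0.146, 0.08], [-0.1645, -0.146, 0.08]], "rotation": [[0, 0, 0], [0, 0, 0], [0, 0, 0], [0, 0, 0], [0, 0, 0], [0, 0, 0], [0, 0, 0], [0, 0, 0], [0, 0, 0], [0, 0, 0]], "claw": [40, 40, 40, 40, 40, 40, 40, 40, 40, 40]}}

```text
clock: 23.3
eef_pos: [0.44, 0.1946, 0.0903]
orientation: [-3.139, -0.097, -0.002]
contact_force: [1.0, 0.4, -1.0]
width: 0.0476
grip_force: 31.1
```

Emit:
{"fn": "play_rows", "kwargs": {"travel": [[0, 0, 0], [0, 0, 0]], "rotation": [[0, 0, 0], [0, 0, 0]], "claw": [40, 40]}}

```text
clock: 23.5
eef_pos: [0.4404, 0.1948, 0.0898]
orientation: [3.14, 0.098, 0.001]
contact_force: [-0.2, 0.0, -0.4]
width: 0.0474
grip_force: 31.1
```

```bash
python3 - <<'E'
from h import *
im=snapshot("side");cv2.imwrite("pics/side4.png",im);cv2.imwrite("pics/c6.png",cv2.resize(im[110:260,170:340],(680,600),interpolation=cv2.INTER_CUBIC))
E
```

```text
(no output)
```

View pics/c6.png

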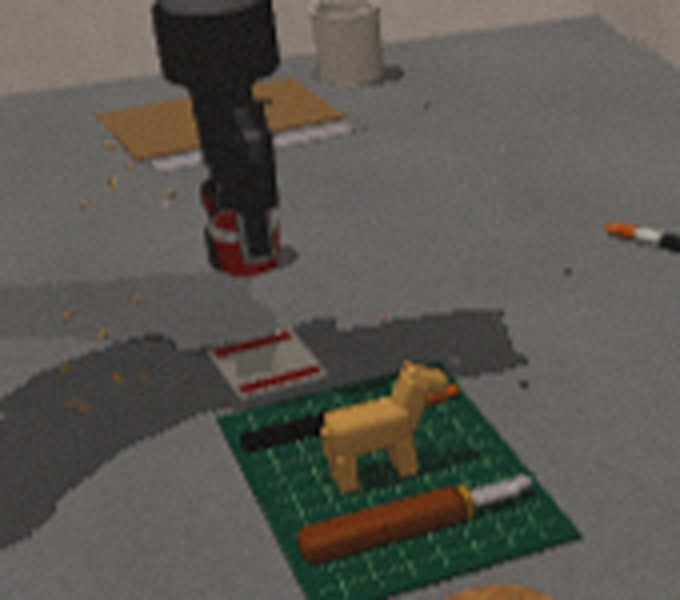

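The cup is held upright (crop 240,240) above the card (crop 265,360). I lower it now.

Emit:
{"fn": "play_rows", "kwargs": {"travel": [[0, 0, -0.035], [0, 0, -0.06], [0, 0, -0.071], [0, 0, -0.075], [0, 0, -0.0765], [0, 0, -0.0765], [0, 0, -0.0765]], "rotation": [[0, 0, 0], [0, 0, 0], [0, 0, 0], [0, 0, 0], [0, 0, 0], [0, 0, 0], [0, 0, 0]], "claw": [40, 40, 40, 40, 40, 40, 40]}}

```text
clock: 24.25
eef_pos: [0.4401, 0.1945, 0.014]
orientation: [-3.139, -0.097, -0.002]
contact_force: [0.4, -0.9, -1.1]
width: 0.0475
grip_force: 31.1
```

Emit:
{"fn": "play_rows", "kwargs": {"travel": [[0, 0, 0], [0, 0, 0], [0, 0, 0], [0, 0, 0.02], [0, 0, 0.06], [0, 0, 0.11], [0, 0, 0.15]], "rotation": [[0, 0, 0], [0, 0, 0], [0, 0, 0], [0, 0, 0], [0, 0, 0], [0, 0, 0], [0, 0, 0]], "claw": [80, 80, 80, 80, 80, 80, 80]}}

```text
clock: 24.95
eef_pos: [0.4396, 0.1936, 0.1653]
orientation: [3.14, 0.096, 0.0]
contact_force: [0.5, 1.0, 0.9]
width: 0.0684
grip_force: 0.0
```

Emit:
{"fn": "play_rows", "kwargs": {"travel": [[0.005, 0.045, 0], [0.01, 0.09, 0], [0.015, 0.135, 0], [0.0195, 0.17, 0], [0.0195, 0.189, -0.01], [0.0195, 0.189, -0.03], [0.0195, 0.189, -0.03], [0.0195, 0.189, -0.03]], "rotation": [[0, 0, 0], [0, 0, 0], [0, 0, 0], [0, 0, 0], [0, 0, 0], [0, 0, 0], [0, 0, 0], [0, 0, 0]], "claw": [100, 100, 100, 100, 100, 100, 100, 100]}}

```text
clock: 25.75
eef_pos: [0.459, 0.3815, 0.1331]
orientation: [3.139, 0.094, -0.001]
contact_force: [-0.3, 0.1, 0.0]
width: 0.0857
grip_force: 0.0
```

```bash
python3 - <<'E'
from h import *
ims={n:snapshot(n) for n in("top","side")}
for n in ims:cv2.imwrite(f"pics/{n}5.png",ims[n])
# cup check
for n in ims:print(n,[(round(r["conf"],2),at(n,*r["location"],.002)[:2]) for r in place_of(n,"cup")[:1]],px(n,[.4403,.1943,.036]))
a=ims['side'][110:210,170:290];b=ims['top'][215:315,110:260]
cv2.imwrite("pics/c7.png",np.hstack([cv2.resize(a,(400,333),interpolation=cv2.INTER_CUBIC),cv2.resize(b,(400,267),interpolation=cv2.INTER_CUBIC)[:, :] if 0 else cv2.copyMakeBorder(cv2.resize(b,(400,267),interpolation=cv2.INTER_CUBIC),0,66,0,0,cv2.BORDER_CONSTANT)]))
E
```

```text
top [(0.69, array([0.43998055, 0.19498234]))] (np.float64(267.1055517106494), np.float64(229.2726031158768))
side [(0.73, array([0.4416702 , 0.17573047]))] (np.float64(189.51524518444566), np.float64(234.43440217743748))
```

View pics/c7.png

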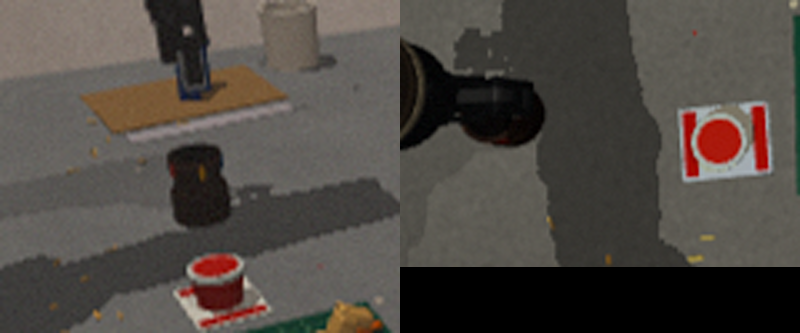

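The cup is upright and centred on the card (top crop 719,140). The gripper is over the jar, so I grasp that now.

Emit:
{"fn": "play_rows", "kwargs": {"travel": [[0, 0.001, -0.03], [0, 0.001, -0.06], [0, 0.001, -0.085], [0, 0.001, -0.096], [0, 0.001, -0.096], [0, 0.001, -0.096], [0, 0.001, -0.096], [0, 0.001, -0.096], [0, 0.001, -0.096], [0, 0.001, -0.096]], "rotation": [[0, 0, 0], [0, 0, 0], [0, 0, 0], [0, 0, 0], [0, 0, 0], [0, 0, 0], [0, 0, 0], [0, 0, 0], [0, 0, 0], [0, 0, 0]], "claw": [100, 100, 100, 100, 100, 45, 45, 45, 45, 45]}}

```text
clock: 26.95
eef_pos: [0.4598, 0.3846, 0.0388]
orientation: [-3.138, -0.097, -0.002]
contact_force: [-1.4, -0.7, 6.7]
width: 0.0507
grip_force: 30.2
```

Emit:
{"fn": "play_rows", "kwargs": {"travel": [[0, 0, 0], [0, 0, 0], [0, 0, 0.03], [0, 0, 0.07], [0, 0, 0.09], [0, 0, 0.09]], "rotation": [[0, 0, 0], [0, 0, 0], [0, 0, 0], [0, 0, 0], [0, 0, 0], [0, 0, 0]], "claw": [45, 45, 45, 45, 45, 45]}}

```text
clock: 27.55
eef_pos: [0.4608, 0.3851, 0.1308]
orientation: [-3.136, -0.097, -0.006]
contact_force: [0.5, -0.2, -1.9]
width: 0.0508
grip_force: 32.3
```

Emit:
{"fn": "play_rows", "kwargs": {"travel": [[0, -0.02, 0.02], [0.005, -0.05, 0.04], [0.005, -0.09, 0.05], [0.01, -0.13, 0.05], [0.01, -0.17, 0.05], [0.015, -0.21, 0.05], [0.015, -0.25, 0.05], [0.02, -0.29, 0.05], [0.02, -0.33, 0.05], [0.025, -0.37, 0.05]], "rotation": [[0, 0, 0], [0, 0, 0], [0, 0, 0], [0, 0, 0], [0, 0, 0], [0, 0, 0], [0, 0, 0], [0, 0, 0], [0, 0, 0], [0, 0, 0]], "claw": [45, 45, 45, 45, 45, 45, 45, 45, 45, 45]}}

```text
clock: 28.55
eef_pos: [0.4829, 0.013, 0.1767]
orientation: [-3.139, -0.098, 0.002]
contact_force: [0.8, -0.4, -1.3]
width: 0.051
grip_force: 32.4
```

Emit:
{"fn": "play_rows", "kwargs": {"travel": [[0.005, -0.04, 0], [0.005, -0.08, 0], [0.005, -0.12, 0], [0.005, -0.15, -0.01], [0.005, -0.17, -0.03], [0.005, -0.18, -0.05], [0.005, -0.18, -0.06], [0.005, -0.18, -0.06], [0.005, -0.18, -0.06]], "rotation": [[0, 0, 0], [0, 0, 0], [0, 0, 0], [0, 0, 0], [0, 0, 0], [0, 0, 0], [0, 0, 0], [0, 0, 0], [0, 0, 0]], "claw": [45, 45, 45, 45, 45, 45, 45, 45, 45]}}

```text
clock: 29.45
eef_pos: [0.4891, -0.1649, 0.1174]
orientation: [-3.14, -0.099, 0.001]
contact_force: [-0.3, 0.2, -1.8]
width: 0.0508
grip_force: 32.4
```

```bash
python3 - <<'E'
from h import *
print(get_state()["eef_pos"])
im=snapshot("side");cv2.imwrite("pics/side6.png",im);cv2.imwrite("pics/c8.png",cv2.resize(im[180:300,220:380],(800,600),interpolation=cv2.INTER_CUBIC))
e=get_state()["eef_pos"]
for z in(-.039,-.011,.029):
  for d in((-.028,0),(.028,0),(0,0)):
    r,c=px("side",[e[0]+d[0],e[1]+d[1],e[2]+z]);print(z,d,round((c-220)*5),round((r-180)*5))
E
```

```text
[ 0.48914056 -0.16493612  0.11736684]
-0.039 (-0.028, 0) 280 313
-0.039 (0.028, 0) 411 280
-0.039 (0, 0) 346 296
-0.011 (-0.028, 0) 274 255
-0.011 (0.028, 0) 408 222
-0.011 (0, 0) 342 238
0.029 (-0.028, 0) 265 168
0.029 (0.028, 0) 402 137
0.029 (0, 0) 335 152
```

View pics/c8.png

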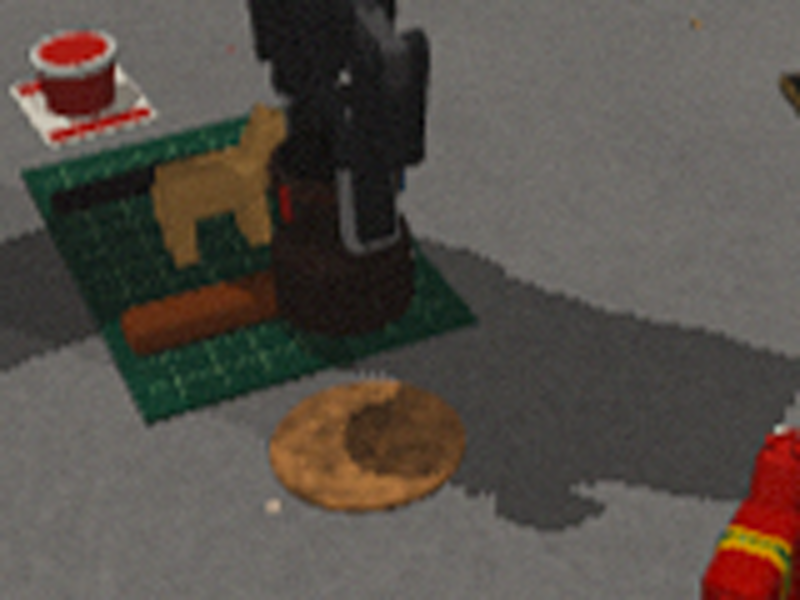

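The jar is upright in the grip (crop 272–413, centre 342, as predicted) and the coaster below is at crop (368,445). I lower it gently.

Emit:
{"fn": "play_rows", "kwargs": {"travel": [[0.0025, 0, -0.03], [0.0025, 0, -0.05], [0.0025, 0, -0.062], [0.0025, 0, -0.067], [0.0025, 0, -0.069], [0.0025, 0, -0.07], [0.0025, 0, -0.071], [0.0025, 0, -0.072], [0.0025, 0, -0.072], [0.0025, 0, -0.072]], "rotation": [[0, 0, 0], [0, 0, 0], [0, 0, 0], [0, 0, 0], [0, 0, 0], [0, 0, 0], [0, 0, 0], [0, 0, 0], [0, 0, 0], [0, 0, 0]], "claw": [45, 45, 45, 45, 45, 45, 45, 45, 45, 45]}}

```text
clock: 30.5
eef_pos: [0.4916, -0.1658, 0.0454]
orientation: [3.14, 0.097, 0.0]
contact_force: [0.1, 0.2, -1.9]
width: 0.0507
grip_force: 32.4
```

Force is still -1.9 N (the jar's weight), with about 2.6 mm to go.

Emit:
{"fn": "play_rows", "kwargs": {"travel": [[0, 0.0005, -0.0005], [0, 0.0005, -0.001], [0, 0.0005, -0.0015], [0, 0.0005, -0.002], [0, 0.0005, -0.0025], [0, 0.0005, -0.0025], [0, 0.0005, -0.0025]], "rotation": [[0, 0, 0], [0, 0, 0], [0, 0, 0], [0, 0, 0], [0, 0, 0], [0, 0, 0], [0, 0, 0]], "claw": [45, 45, 45, 45, 45, 45, 45]}}

```text
clock: 31.2
eef_pos: [0.4915, -0.1653, 0.0428]
orientation: [-3.14, -0.097, -0.0]
contact_force: [-0.8, 0.4, 2.6]
width: 0.0508
grip_force: 32.7
```

Contact made (+2.6 N). Release, rise and move back.

Emit:
{"fn": "play_rows", "kwargs": {"travel": [[0, 0, 0], [0, 0, 0], [0, 0, 0], [0, 0, 0], [0, 0, 0.02], [0, 0, 0.05], [0, 0, 0.09], [0, 0, 0.13], [-0.01, -0.03, 0.16], [-0.02, -0.06, 0.18]], "rotation": [[0, 0, 0], [0, 0, 0], [0, 0, 0], [0, 0, 0], [0, 0, 0], [0, 0, 0], [0, 0, 0], [0, 0, 0], [0, 0, 0], [0, 0, 0]], "claw": [75, 90, 95, 95, 95, 95, 95, 95, 95, 95]}}

```text
clock: 32.2
eef_pos: [0.4722, -0.2257, 0.2249]
orientation: [3.139, 0.101, 0.004]
contact_force: [0.6, -0.1, 0.1]
width: 0.0809
grip_force: 0.0
```

Emit:
{"fn": "play_rows", "kwargs": {"travel": [[0, -0.05, 0.02], [-0.01, -0.1, 0.04], [-0.02, -0.15, 0.05], [-0.03, -0.2, 0.05], [-0.04, -0.25, 0.05], [-0.05, -0.3, 0.05], [-0.05, -0.3, 0.05], [-0.05, -0.3, 0.05]], "rotation": [[0, 0, 0], [0, 0, 0], [0, 0, 0], [0, 0, 0], [0, 0, 0], [0, 0, 0], [0, 0, 0], [0, 0, 0]], "claw": [95, 95, 95, 95, 95, 95, 95, 95]}}

```text
clock: 33.0
eef_pos: [0.4191, -0.528, 0.2723]
orientation: [3.139, 0.09, -0.002]
contact_force: [0.7, -0.0, 0.4]
width: 0.0812
grip_force: 0.0
```

```bash
python3 - <<'E'
from h import *
ims={n:snapshot(n) for n in("top","side")}
for n in ims:cv2.imwrite(f"pics/{n}7.png",ims[n])
im=ims["top"];hsv=cv2.cvtColor(im,cv2.COLOR_BGR2HSV);H,S,V=[hsv[...,i].astype(int) for i in range(3)]
a=im[190:310,190:430];b=ims["side"][170:320,210:410]
cv2.imwrite("pics/c9.png",np.vstack([cv2.resize(a,(600,300),interpolation=cv2.INTER_CUBIC),cv2.resize(b,(600,300),interpolation=cv2.INTER_CUBIC)]))
print([(round(r["conf"],2),at("top",*r["location"],.004)[:2]) for r in place_of("top","jar")[:2]])
E
```

```text
[(0.75, array([ 0.48471561, -0.05584963])), (0.59, array([ 0.49324148, -0.16664767]))]
```

View pics/c9.png

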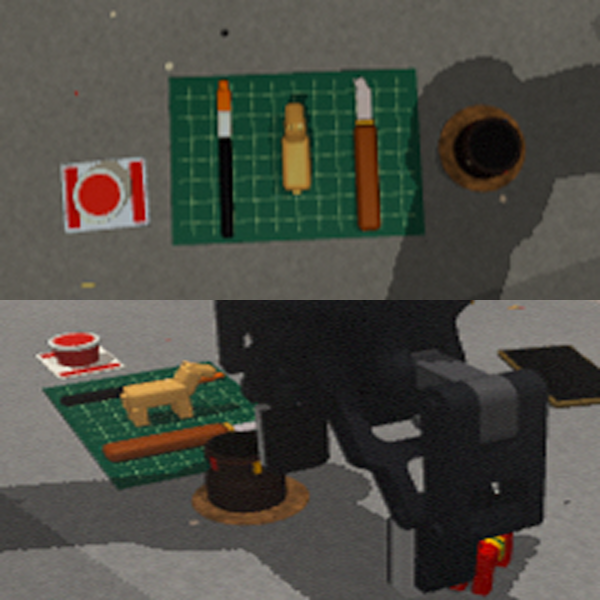

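The top crop shows everything in place: cup on the card, then brush, horse and knife, with the jar upright and centred on the coaster. The robot is touching nothing.

```bash
python3 -c "
from bench import *
print(hand_in())"
```

```text
the job is handed in; nothing more can be done
None
```

The place is laid as asked and handed in: horse, brush and knife on the mat, the cup centred on its card, and the jar upright on the coaster. The red horse was left untouched, and the last robot clock reading was 33.0 s.

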